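# Hang the hook-on basket in the button maker's soaking tank

### The arm

A 7-joint arm with a two-finger parallel gripper is mounted at the origin on the work surface. World frame = base frame: x ahead of the robot, y to its left, z up, the work surface at z = 0. Lengths are in mm, angles in degrees, forces in N, time in s.
With the tool pointing down it reaches from about 425 to 875 mm from the base axis. Payload 4.7 kg.
Tool frame: the origin (TCP) lies midway between the tips of the shut fingers; the grasp point (between the pads) lies 19 mm behind it; z points along the fingers, y is the direction in which the jaws open and shut (so a half turn about z gives the same grasp; the last joint's range is limited). The gripper opens to 85 mm and grips with 20 to 120 N. Pads are 22 mm wide; open, the fingers measure 114 mm over their backs; the gripper's body (76 mm by 85 mm) begins 54 mm behind the grasp point. The pads swing forward as they close: fully open they stand 13 mm farther back than shut.
Start: joints at [68.302, 18.392, -4.016, 83.108, 1.295, 78.541, -3.26], TCP at [248.787, -600.525, 231.349] pointing down, gripper open.
Joint ranges: [-163.93, 163.93], [-17.29, 119.83], [-79.2, 71.16], [3.27, 140.29], [-89.18, 269.18], [5.43, 117.66], [-154.24, 154.24]. Speed limits (degrees/s): [147.25, 147.25, 180, 180, 180, 180, 180].

### API

Orientations are given as [roll, pitch, yaw] about the fixed x, y, z axes, in that order (R = Rz(yaw) Ry(pitch) Rx(roll)).
In Python, from rig import * gives the robot as it stands.
- The arm moves only by the tool drive_tool, never from a script. Its arguments are lists of equal length, an entry for each row: "fingers": the opening, from 0 (shut) to 1 (fully open); "xyz": the shift along the tool's x, y, z in m, a list of three; "spin": the turn about the tool's z in rad. A call has 1 to 12 rows; each row shifts and turns the commanded pose from where the row before left it, along the tool's axes as they then stand; what a row does not reach is not made up. A row lasts 1/8 s, in which the tool goes at most 62.5 mm and 10.7 degrees, less where a joint would pass 70% of its speed; a pose out of reach is approached as far as the arm can. A call with a gripper value outside its range is refused whole. The fingers move at their own pace and stop on an object; "squeeze" is the grip in N (left out, the last holds). Time passes only in rows, so rows that do not move let the fingers close. It gives the time, the measured TCP pose, the force and the opening at its end, in the units of the state.
- get_obs(): the state, without advancing time (a new reading comes with each control period).
- read_camera(name): name is "scene" or "top" or "wrist"; returns a dict with "img" (400x640x3 uint8, blue, green, red), "fx", "fy", "cx", "cy" (pixels), "view" (4x4, takes a point from world to camera coordinates). Camera axes: x right, y down, z forward; pixel columns grow to the right and rows downward; lengths in mm; the calibration is good to about 2 mm. A picture is of the moment at which its call begins. There is no depth.
- finish_job(): hands the job in, once; it reports no verdict.
The state is a dict: "time_s": time; "joint_pos": joint angles; "joint_vel": joint speeds; "joint_torque": joint torques, N m; "position": TCP position; "tcp_rot": TCP orientation; "ft_force": force on the tool from outside, world axes, zero at the start; "torque": the same for the moment, N m; "opening": finger opening in mm.
Only numpy, scipy, OpenCV 4.12 (cv2) and the standard library are available. Lean on these libraries where they do the work, as an engineer would, in place of code of your own. Each camera call takes 0.05 s, during which the arm holds its last target. There are 200 camera calls.

### The job

Get the soaking tank ready for the next batch of button blanks: take the small steel basket that has the bent lip and hook it over the tank's long wall on the robot's side, so that it hangs upright inside the tank with its lip resting on the rim. Leave its twin, the basket with no lip, where it stands.

Things in the scene. Friction and masses are not known exactly. Their poses are not given: they have to be found in the camera images.
- basket_grip (a point): Walnut grip block of the loose hook-on basket (about 0.22 kg, standing on its base). Block: 14 mm thick (x), 40 wide (y), 44 tall, on top of the back plate; point at its middle, 105 mm above the base. Pinch along x. Axes: z up, x from lip side to bin. The lip runs from under the block towards -x: flat underside 28 mm below this point, hollow under it from x = 0 to -17 mm from this point.
- basket_bin (a point): Centre of that basket's steel bin, 16 mm above its base, axes as basket_grip (25 mm towards -x, 89 mm higher). Bin: 50 mm (x) by 60 (y), 32 tall, open; its -x side is a 3 mm plate rising to 80 mm, outer face 25 mm from this point. The lip (60 mm wide) at the plate's top bends down beyond the hollow and flares: free edge 26 mm out from the plate, 24 mm below the lip's flat underside.
- tank_rim (a point): Middle of the top edge (mid-thickness) of the long wall, on the robot's side, of the fixed soaking tank: an open rectangular steel box 150 mm (x) by 220 (y), 110 tall, upright walls 5 mm thick. Axes: x level, square to this wall, into the tank; y along the wall; z up. The wall runs 110 mm either side of this point.
- caddy_grip (a point): Grip block of the loose basket to be left alone: same bin, plate and grip block as the hook-on basket, but its back plate is straight, without a bent lip. The point lies 105 mm above its base, as on the other. The two baskets may stand in either order.
Not all that is in view belongs to the job. What is shaped like the part that bears basket_grip but red is not meant.

How it is judged (in metres and radians):
At the end, for the whole second after the job is handed in: The lipped basket hangs at rest on the tank wall nearest the robot: grip point 16-38 mm above the rim, 8 mm outside to 26 mm inside the wall's middle, within 85 mm of its midpoint; bin centre 5 mm or more inside and 45 mm or more below the rim; upright within 15 degrees (z of basket_grip in the frame of tank_rim between 0.016 and 0.038 m and x of basket_grip in the frame of tank_rim between -0.008 and 0.026 m and y of basket_grip in the frame of tank_rim between -0.085 and 0.085 m and x of basket_bin in the frame of tank_rim above 0.005 m and z of basket_bin in the frame of tank_rim below -0.045 m and angle between basket_grip's own z axis and vertical below 0.26 rad and linear speed of basket below 0.02 m/s); the robot touches nothing.
It fails at once if the lipless basket is moved more than 20 mm (distance of caddy_grip from where it was at the start of the episode above 0.02 m).
It also fails if it takes over 48 s, if anything falls off the work surface, if the arm or the gripper's body presses on something with over 40 N, if the wrist force passes 120 N, or if a joint passes its speed limit or range.

## Working session

There is one attempt and no reset: what is moved stays moved. The work goes in short steps, Python scripts to look and compute and a tool call to move; the robot and the scene stay as the last step left them, time stands still between calls to the robot, and variables do not carry over. Pictures are saved under pics/ and viewed, about 8 in all and at most 12, crops included, and the job is handed in when it is done.

Besides the shell and the picture viewer there is one more tool, called after "Request:" by a JSON object that holds its "op" and its "data". drive_tool: Moves the arm, as the interface text tells. Its arguments: {"type":"object","properties":{"fingers":{"type":"array"},"xyz":{"type":"array"},"spin":{"type":"array"},"squeeze":{"type":"number"}},"required":["fingers","xyz","spin"]}

```bash
mkdir -p pics
cat > h.py <<'E'
from rig import *
import numpy as np, cv2
def P(c,p):
    p=np.atleast_2d(p).astype(float); q=(c["view"]@np.c_[p,np.ones(len(p))].T)[:3]
    return np.c_[c["fx"]*q[0]/q[2]+c["cx"], c["fy"]*q[1]/q[2]+c["cy"]]
def ray(c,u,v):
    R=c["view"][:3,:3];t=c["view"][:3,3]
    d=R.T@np.array([(u-c["cx"])/c["fx"],(v-c["cy"])/c["fy"],1]);return -R.T@t,d
def atz(c,u,v,z):
    o,d=ray(c,u,v);return (o+d*(z-o[2])/d[2]).round(1)
E
python3 - <<'E'
from h import *
import pickle
D={}
for n in("scene","top","wrist"):
    c=read_camera(n);D[n]=c;cv2.imwrite(f"pics/{n}0.png",c["img"]);print(n,c["fx"],c["view"].round(3).tolist())
pickle.dump(D,open("c0.pkl","wb"));print(get_obs())
E
```

```text
scene 418.5094994373554 [[0.289, 0.957, 0.018, -15.69], [0.644, -0.18, -0.744, -261.13], [-0.709, 0.226, -0.668, 1321.909], [0.0, 0.0, 0.0, 1.0]]
top 399.5990943424971 [[0.01, -1.0, -0.003, -108.248], [-0.986, -0.009, -0.164, 525.948], [0.164, 0.005, -0.987, 900.653], [0.0, 0.0, 0.0, 1.0]]
wrist 287.48951415258097 [[0.383, -0.924, -0.001, -649.162], [-0.885, -0.367, 0.285, -38.388], [-0.264, -0.108, -0.959, 378.965], [0.0, 0.0, 0.0, 1.0]]
{'time_s': 0.15, 'joint_pos': array([68.30357358, 18.42624762, -4.01580947, 83.16045228,  1.2957382 ,
       78.5426689 , -3.25937577]), 'joint_vel': array([-0.00374695, -0.17536995,  0.01588052, -0.12829387, -0.05416853,
       -0.0663905 , -0.00230812]), 'joint_torque': array([-4.29842044e-05, -4.94094872e+01, -3.82808279e-01, -3.14684021e+01,
        1.31062712e-02,  8.31482350e-03,  2.34411181e-05]), 'position': array([ 248.5797765 , -600.12597503,  230.49537995]), 'tcp_rot': array([-1.79915895e+02,  5.92846300e-03,  2.25068948e+01]), 'ft_force': array([ 0.03973551, -0.02756742, -0.07878994]), 'torque': array([ 3.53792625e-05, -2.00405105e-02,  1.33936029e-02]), 'opening': 85.523639141106}
```

View pics/scene0.png

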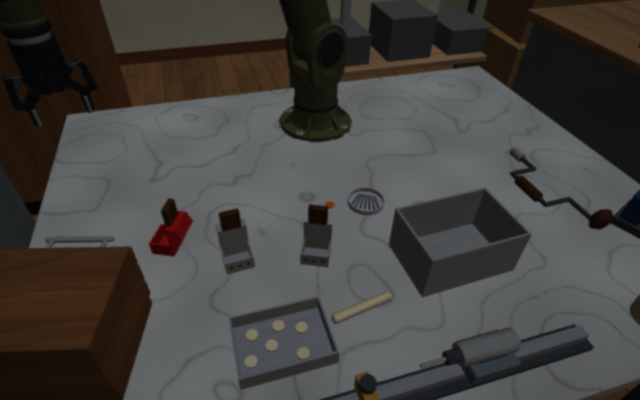

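View pics/top0.png

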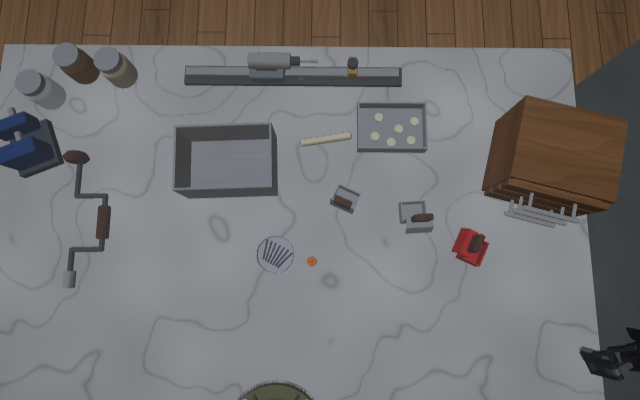

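The scene view shows two steel baskets, at (235,240) and (317,235), the red decoy at (172,230) and the tank at (458,240). In the top view the baskets are at (415,215) and (345,200), and the tank spans (175-277, 124-196). Next I'll zoom in to find the lip.

Run:
```python
from h import *
import pickle
D=pickle.load(open("c0.pkl","rb"))
def crop(n,x,y,w,h):
    return cv2.resize(np.clip(D[n]["img"][y:y+h,x:x+w].astype(int)*1.6,0,255).astype(np.uint8),(400,280),interpolation=cv2.INTER_CUBIC)
a=np.hstack([crop("top",320,170,120,84),crop("top",160,110,130,91)])
b=np.hstack([crop("scene",205,190,140,98),crop("scene",380,180,160,112)])
cv2.imwrite("pics/m.png",np.vstack([a,b]))
```

```text
(no output)
```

View pics/m.png

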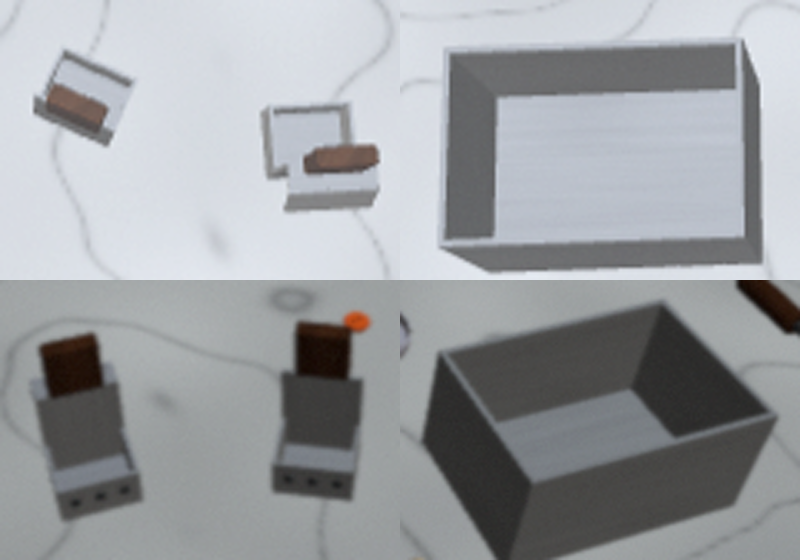

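The lipped basket is the right one in the top view, at about (413,215). Its lip runs towards the robot. The lipless twin is at (345,200). I'll fit the poses from corners in both views.

```bash
cat > fit.py <<'E'
from h import *
import pickle
from scipy.optimize import least_squares
D=pickle.load(open("c0.pkl","rb"))
def fit(z0,obs,p0):
    def pts(p,L):
        L=np.array(L,float);c,s=np.cos(p[2]),np.sin(p[2])
        return np.c_[p[0]+c*L[:,0]-s*L[:,1],p[1]+s*L[:,0]+c*L[:,1],z0+L[:,2]]
    def r(p): return np.concatenate([(P(D[n],pts(p,[o[0] for o in ob]))-np.array([o[1] for o in ob])).ravel() for n,ob in obs.items()])
    s=least_squares(r,p0,loss="soft_l1",x_scale=[10,10,.1]);print(s.x[:2].round(1),np.degrees(s.x[2]).round(2));print(r(s.x).reshape(-1,2).round(1).tolist())
T=lambda u,v:(320+u/3.333,170+v/3.333)
S=lambda u,v:(205+u/2.857,190+v/2.857)
print("start",atz(D["top"],417,217,127),atz(D["top"],225,196,110))
fit(105,{"top":[((50,30,-73),T(264,107)),((50,-30,-73),T(351,103)),((-26,30,-52),T(285,211)),((-26,-30,-52),T(378,205))],
 "scene":[((50,-30,-105),S(66,240)),((50,30,-105),S(142,218)),((7,-20,22),S(45,68)),((7,20,22),S(98,60))]},[500,-200,0.])
T=lambda u,v:(160+u/3.077,110+v/3.077)
S=lambda u,v:(380+u/2.5,180+v/2.5)
a=-2.5;b=147.5
fit(110,{"top":[((a,110,0),T(440,245)),((a,-110,0),T(745,238)),((b,110,0),T(445,48)),((b,-110,0),T(742,38))],
 "scene":[((a,-110,0),S(440,72)),((a,110,0),S(662,22)),((b,110,0),S(776,135)),((b,-110,0),S(532,202))]},[520,150,0.])
# caddy: block
T=lambda u,v:(320+u/3.333,170+v/3.333)
S=lambda u,v:(205+u/2.857,190+v/2.857)
fit(105,{"top":[((50,30,-73),T(65,50)),((50,-30,-73),T(134,80))],
 "scene":[((50,-30,-105),S(273,212)),((50,30,-105),S(354,220)),((7,-20,22),S(297,44)),((7,20,22),S(350,46))]},[520,-50,0.])
E
python3 fit.py
```

```text
start [ 479.8 -303.4  127. ] [524.5 113.1 110. ]
[ 479.9 -319.4] 5.06
[[0.5, 0.1], [-0.6, -0.7], [-0.5, -0.1], [-2.5, -0.4], [-1.1, -0.2], [0.5, -0.6], [-2.0, 0.8], [-0.3, -1.3]]
[545.3 116.7] 2.07
[[-129.0, -0.5], [-128.4, -0.8], [-128.3, -1.4], [-127.9, -0.7], [-163.1, -0.6], [-161.4, -1.2], [-161.0, 0.7], [-163.1, 0.8]]
[ 512.1 -143.7] -23.63
[[-2.1, -1.0], [0.1, 0.1], [-0.0, -1.3], [-0.4, -1.1], [-1.0, 0.4], [0.3, 1.6]]
```

```bash
sed -i 's/(160+u\/3.077/(160+(u-400)\/3.077/; s/(380+u\/2.5/(380+(u-400)\/2.5/' fit.py; python3 fit.py | sed -n 4,5p
```

```text
[544.6 120.4] 2.38
[[-0.8, 0.1], [-0.1, -0.8], [-0.4, -0.9], [0.1, -0.7], [-1.5, -0.9], [-0.3, -1.8], [0.6, -0.3], [-0.8, 0.2]]
```

Basket grip is at about (480,-319), yaw 5°. The rim midpoint is at about (545,120), yaw 2.4°. Residuals are around 1 px, and the heights and sizes agree. Moving above the basket.

Request:
{"op": "drive_tool", "data": {"fingers": [1,1,1,1,1,1,1,1,1,1,1], "xyz": [[0.032,-0.017,0],[0.032,-0.017,0],[0.032,-0.017,0],[0.032,-0.017,0],[0.032,-0.017,0],[0.032,-0.017,0],[0.032,-0.017,0],[0.032,-0.017,0],[0.032,-0.017,0],[0.032,-0.017,0],[0,0,0]], "spin": [0,0,0,0,0,0,0,0,0,0,0]}}

```text
time_s: 1.52
position: [481.6, -317.2, 231.1]
tcp_rot: [-179.9, -0.1, 22.9]
ft_force: [0.0, 0.1, -0.6]
opening: 85.2
```

Request:
{"op": "drive_tool", "data": {"fingers": [1,1,1,1,1,1,1,1,1,1,1], "xyz": [[0,0,0],[0,0,0],[0,0,0],[0,0,0],[0,0,0],[0,0,0],[0,0,0],[0,0,0],[0,0,0],[0,0,0],[0,0,0]], "spin": [-0.14,-0.14,-0.14,-0.14,-0.14,-0.14,-0.14,-0.14,-0.14,0,0]}}

```text
time_s: 2.9
position: [478.9, -321.5, 231.2]
tcp_rot: [-180.0, 0.0, 94.5]
ft_force: [0.2, 0.4, 0.1]
opening: 85.3
```

Run:
```python
from h import *
import pickle
c=read_camera("wrist");pickle.dump(c,open("w1.pkl","wb"));im=cv2.convertScaleAbs(c["img"],alpha=1.5)
a=np.radians(5);L=np.array([[x,y,22] for x,y in((7,20),(7,-20),(-7,-20),(-7,20))]+[[50,30,-73],[50,-30,-73],[-26,30,-52],[-26,-30,-52]],float)
w=np.c_[480+np.cos(a)*L[:,0]-np.sin(a)*L[:,1],-319+np.sin(a)*L[:,0]+np.cos(a)*L[:,1],105+L[:,2]]
q=P(c,w);print(q.round(0).tolist())
for p in q: cv2.circle(im,tuple(int(k) for k in p),2,(0,255,0),1)
cv2.imwrite("pics/w1.png",im);print(get_obs())
```

```text
[[333.0, 177.0], [333.0, 220.0], [317.0, 220.0], [317.0, 177.0], [367.0, 152.0], [365.0, 201.0], [301.0, 155.0], [302.0, 206.0]]
{'time_s': 2.95, 'joint_pos': array([ 51.61464281,  10.85279331, -23.18532662,  93.22512822,
         4.38218073,  76.83037665,  32.35897742]), 'joint_vel': array([-0.21900676,  0.01381317, -0.05111901, -0.1196723 , -0.09541029,
       -0.04691219,  0.45525353]), 'joint_torque': array([ 9.26021975e-02, -3.96427310e+01, -2.15692520e+00, -3.11513543e+01,
        2.24862189e-02,  4.11365560e-03, -1.24956950e-02]), 'position': array([ 478.98712572, -321.36513081,  231.20345101]), 'tcp_rot': array([-1.79980692e+02,  5.84861095e-03,  9.45589821e+01]), 'ft_force': array([-0.3411267 , -0.32912203,  0.66337001]), 'torque': array([ 0.02979611, -0.03736749,  0.02131132]), 'opening': 85.44606960800022}
```

View pics/w1.png

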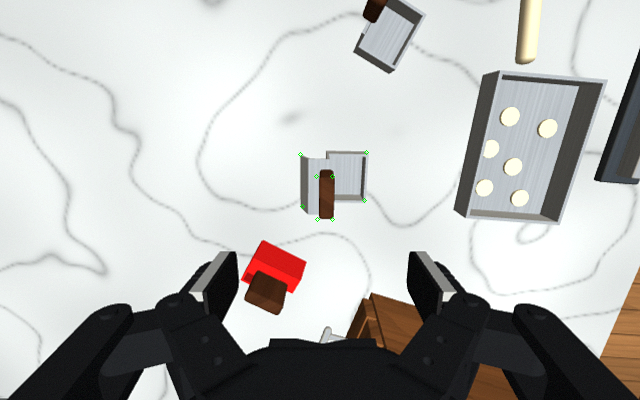

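The predicted points land on the basket within a few pixels. The block covers (318-334, 170-219) and the red decoy, at (275,270), is clear of the fingers. Descend and grip.

Request:
{"op": "drive_tool", "data": {"fingers": [1,1,1,1,1,1,1,1,1], "xyz": [[0,0,0.02],[0,0,0.02],[0,0,0.02],[0,0,0.02],[0,0,0.02],[0,0,0.02],[0,0,0.01],[0,0,0.009],[0,0,0]], "spin": [0,0,0,0,0,0,0,0,0]}}

```text
time_s: 4.08
position: [479.2, -320.9, 92.0]
tcp_rot: [-180.0, -0.0, 94.7]
ft_force: [-0.0, -0.1, -0.1]
opening: 85.5
```

Request:
{"op": "drive_tool", "data": {"fingers": [0.4,0.3,0.2,0.1,0,0,0,0,0,0,0,0], "xyz": [[0,0,0],[0,0,0],[0,0,0],[0,0,0],[0,0,0],[0,0,0],[0,0,0],[0,0,0],[0,0,0],[0,0,0],[0,0,0],[0,0,0]], "spin": [0,0,0,0,0,0,0,0,0,0,0,0], "squeeze": 50}}

```text
time_s: 5.58
position: [479.9, -321.2, 92.8]
tcp_rot: [179.9, 0.0, 94.7]
ft_force: [1.7, -1.1, 5.4]
opening: 13.6
```

Gripped: the opening is 13.6 mm on the 14 mm block. Lift clear, then carry across above the twin.

Request:
{"op": "drive_tool", "data": {"fingers": [0,0,0,0,0,0,0,0,0,0,0], "xyz": [[0,0,-0.008],[0,0,-0.018],[0,0,-0.022],[0,0,-0.022],[0,0,-0.022],[0,0,-0.022],[0,0,-0.022],[0,0,-0.022],[0,0,-0.018],[0,0,-0.008],[0,0,0]], "spin": [0,0,0,0,0,0,0,0,0,0,0]}}

```text
time_s: 6.95
position: [479.3, -321.0, 276.5]
tcp_rot: [180.0, 0.0, 94.7]
ft_force: [0.4, -0.2, -2.4]
opening: 13.2
```

Request:
{"op": "drive_tool", "data": {"fingers": [0,0,0,0,0,0,0,0,0,0,0,0], "xyz": [[0.01,0.0025,0],[0.018,0.0045,0],[0.024,0.006,0],[0.024,0.006,0],[0.024,0.006,0],[0.024,0.006,0],[0.024,0.006,0],[0.024,0.006,0],[0.024,0.006,0],[0.024,0.006,0],[0.024,0.006,0],[0.024,0.006,0]], "spin": [0,0,0,0,0,0,0,0,0,0,0,0]}}

```text
time_s: 8.45
position: [523.6, -45.7, 275.9]
tcp_rot: [-180.0, -0.0, 94.8]
ft_force: [0.1, -0.6, -2.1]
opening: 13.5
```

Request:
{"op": "drive_tool", "data": {"fingers": [0,0,0,0,0,0,0,0,0,0], "xyz": [[0.024,0.006,0],[0.024,0.006,0],[0.024,0.006,0],[0.024,0.006,0],[0.024,0.006,0],[0.022,0.006,0],[0.015,0.004,0],[0.01,0.002,0],[0,0,0],[0,0,0]], "spin": [0.005,0.005,0.005,0.005,0.005,0.005,0.005,0.005,0,0]}}

```text
time_s: 9.7
position: [554.8, 120.3, 276.1]
tcp_rot: [-180.0, 0.0, 92.4]
ft_force: [0.1, -0.5, -3.2]
opening: 13.2
```

Run:
```python
from h import *
import pickle
D={n:read_camera(n) for n in("scene","top","wrist")};pickle.dump(D,open("c2.pkl","wb"))
f=lambda im:cv2.convertScaleAbs(cv2.resize(im,(400,280),interpolation=cv2.INTER_CUBIC),alpha=1.5)
m=[D["scene"]["img"][100:310,340:640],D["top"]["img"][70:280,100:400],D["wrist"]["img"],D["scene"]["img"][170:310,180:380]]
r=[f(x) for x in m];cv2.imwrite("pics/m2.png",np.vstack([np.hstack(r[:2]),np.hstack(r[2:])]));o=get_obs();print(o["position"],o["tcp_rot"],o["ft_force"],o["torque"],o["opening"],o["joint_pos"])
```

```text
[554.97157939 120.15897994 276.26995764] [-1.79996939e+02  2.91352405e-02  9.23305071e+01] [ 0.64280718  0.87320732 -1.71360473] [-0.01620782 -0.0203869   0.03230912] 13.42508194837073 [ 22.96405329  10.99111955 -43.15125372  89.97392284   7.59287288
  82.0425291  -18.3865165 ]
```

View pics/m2.png

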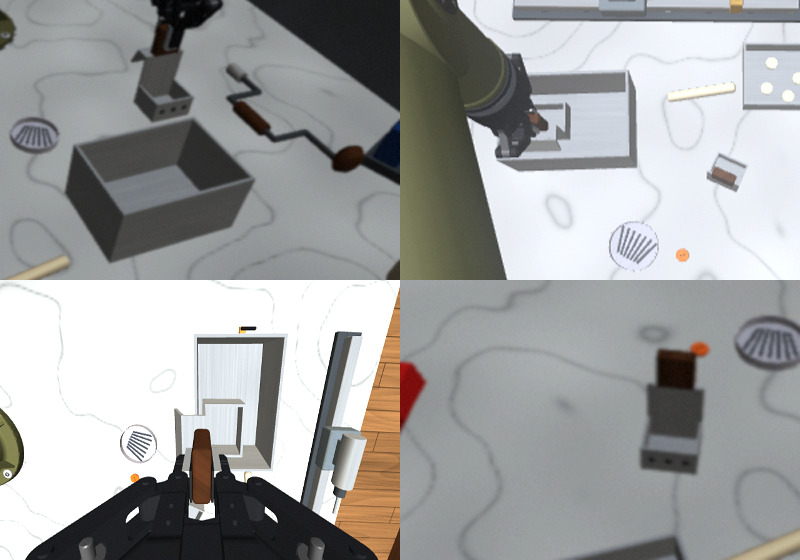

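The basket hangs level in the gripper with its lip on the robot's side, above the tank. The twin hasn't moved. I'll overlay the predicted rim and basket on the wrist view to check them.

Run:
```python
from h import *
import pickle
D=pickle.load(open("c2.pkl","rb"))
def W(L,o,a):
    L=np.array(L,float);a=np.radians(a)
    return np.c_[o[0]+np.cos(a)*L[:,0]-np.sin(a)*L[:,1],o[1]+np.sin(a)*L[:,0]+np.cos(a)*L[:,1],o[2]+L[:,2]]
tank=W([(-2.5,110,0),(147.5,110,0),(147.5,-110,0),(-2.5,-110,0)],(544.6,120.4,110),2.4)
inn=W([(2.5,105,0),(142.5,105,0),(142.5,-105,0),(2.5,-105,0)],(544.6,120.4,110),2.4)
g=(555,120.2,288.5)
lip=W([(-26,30,-52),(-26,-30,-52),(0,-30,-26),(0,30,-26)],g,2.4)
bn=W([(0,30,-73),(50,30,-73),(50,-30,-73),(0,-30,-73)],g,2.4)
out=[]
for n,(x,y,w,h) in(("wrist",(250,60,230,230)),("top",(160,110,150,150))):
    k=400/w;c=D[n];im=cv2.convertScaleAbs(cv2.resize(c["img"][y:y+h,x:x+w],(400,400),interpolation=cv2.INTER_CUBIC),alpha=1.2)
    for pl,col in((tank,(0,255,0)),(inn,(0,200,0)),(lip,(0,0,255)),(bn,(255,0,0))):
        cv2.polylines(im,[((P(c,pl)+.5-[x,y])*k).astype(int)],True,col,1)
    out.append(im)
cv2.imwrite("pics/ov.png",np.hstack(out))
```

```text
(no output)
```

View pics/ov.png

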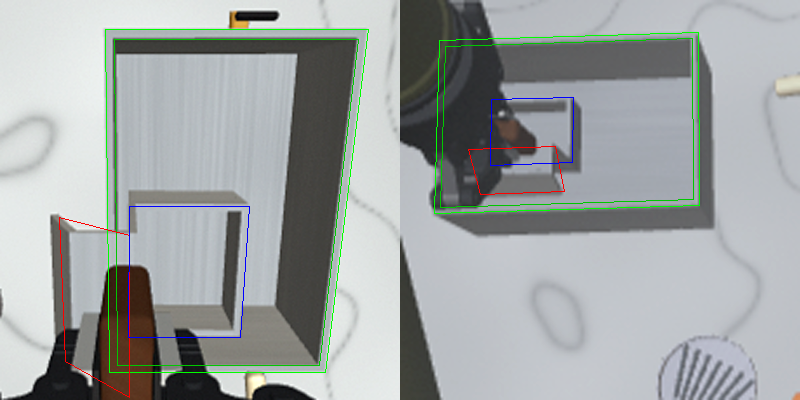

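Rim and basket agree with the images to about 2 mm. Shift 2 mm towards the robot and lower.

Request:
{"op": "drive_tool", "data": {"fingers": [0,0,0,0,0,0,0,0,0,0,0,0], "xyz": [[0,-0.002,0.008],[0,0,0.015],[0,0,0.015],[0,0,0.015],[0,0,0.015],[0,0,0.015],[0,0,0.012],[0,0,0.008],[0,0,0.006],[0,0,0.005],[0,0,0],[0,0,0]], "spin": [0,0,0,0,0,0,0,0,0,0,0,0]}}

```text
time_s: 11.35
position: [553.2, 121.0, 162.6]
tcp_rot: [180.0, 0.0, 92.4]
ft_force: [-0.6, 0.9, -2.5]
opening: 13.0
```

Request:
{"op": "drive_tool", "data": {"fingers": [0,0,0,0,0,0,0], "xyz": [[0,0,0.004],[0,0,0.005],[0,0,0.005],[0,0,0.005],[0,0,0.004],[0,0,0],[0,0,0]], "spin": [0,0,0,0,0,0,0]}}

```text
time_s: 12.22
position: [553.0, 121.0, 139.4]
tcp_rot: [180.0, 0.0, 92.4]
ft_force: [0.9, 0.2, -1.4]
opening: 13.2
```

No contact force, with the lip edge about 10 mm below the rim. Checking that the lip is outside the wall.

```bash
cat > look.py <<'E'
from h import *
import sys
D={n:read_camera(n) for n in("scene","wrist")}
f=lambda im:cv2.convertScaleAbs(cv2.resize(im,(400,400),interpolation=cv2.INTER_CUBIC),alpha=1.4)
cv2.imwrite(sys.argv[1],np.hstack([f(D["scene"]["img"][170:300,390:520]),f(D["wrist"]["img"][100:400,180:480])]))
E
python3 look.py pics/l3.png
```

```text
(no output)
```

View pics/l3.png

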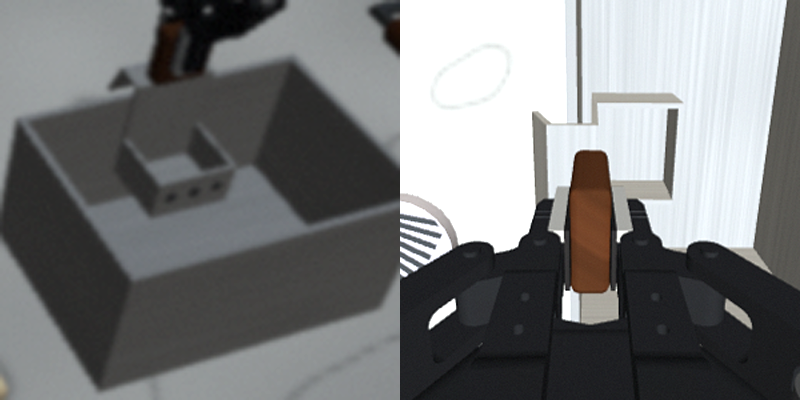

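The lip (535-595 in the wrist half) straddles the wall (567-582), with the bin inside. Lower onto the rim.

Request:
{"op": "drive_tool", "data": {"fingers": [0,0,0,0,0,0,0,0], "xyz": [[0,0,0.003],[0,0,0.003],[0,0,0.003],[0,0,0.002],[0,0,0.002],[0,0,0.001],[0,0,0],[0,0,0]], "spin": [0,0,0,0,0,0,0,0]}}

```text
time_s: 13.32
position: [553.0, 120.9, 125.8]
tcp_rot: [180.0, 0.0, 92.4]
ft_force: [-2.6, -1.2, 4.1]
opening: 13.0
```

The wrist force changed from about -2 to +4 N, so the lip is on the rim. Release and retreat.

Request:
{"op": "drive_tool", "data": {"fingers": [0.2,0.25,0.3,0.4,0.5,0.6,0.6,0.6], "xyz": [[0,0,0],[0,0,0],[0,0,0],[0,0,0],[0,0,0],[0,0,0],[0,0,0],[0,0,0]], "spin": [0,0,0,0,0,0,0,0]}}

```text
time_s: 14.32
position: [552.9, 120.9, 125.3]
tcp_rot: [-180.0, 0.0, 92.4]
ft_force: [0.5, 0.3, -0.5]
opening: 51.3
```

Request:
{"op": "drive_tool", "data": {"fingers": [0.6,0.6,0.6,0.6,0.6,0.6,0.6,0.6,0.6,0.6,0.6,0.6], "xyz": [[0,0,-0.005],[0,0,-0.01],[0,0,-0.015],[0,0,-0.015],[0,0,-0.015],[0,0,-0.015],[0,0,-0.015],[0,0,-0.015],[0,0,-0.01],[0,0,-0.005],[0,0,0],[0,0,0]], "spin": [0,0,0,0,0,0,0,0,0,0,0,0]}}

```text
time_s: 15.82
position: [552.6, 120.8, 244.7]
tcp_rot: [-179.9, 0.0, 92.4]
ft_force: [0.5, -0.7, -0.5]
opening: 51.5
```

```bash
python3 look.py pics/l4.png
python3 - <<'E'
from h import *
o=get_obs();print(o["time_s"],o["position"],o["ft_force"])
E
```

```text
15.925 [552.64822493 120.84073828 244.73712307] [-0.25883594  0.16352029 -0.01849754]
```

View pics/l4.png

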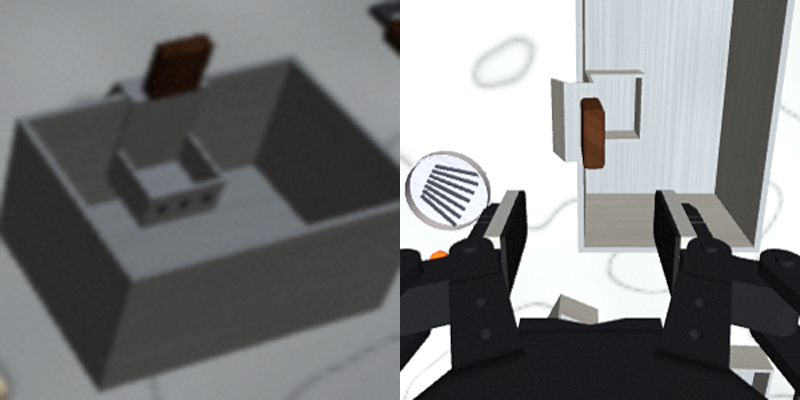

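The basket hangs over the wall and the gripper is clear of it. It leans slightly, so I'll estimate the tilt and the judged quantities.

Run:
```python
from h import *
from scipy.optimize import least_squares
from scipy.spatial.transform import Rotation as R
S=lambda u,v:(390+u/3.077,170+v/3.077)
Wr=lambda u,v:(180+(u-400)*.75,100+v*.75)
C={n:read_camera(n) for n in("scene","wrist","top")}
obs={"scene":[((50,-30,-105),S(143,227)),((50,30,-105),S(222,203)),((50,30,-73),S(224,180)),((7,20,22),S(210,38)),((7,-20,22),S(160,44))],
"wrist":[((50,30,-73),Wr(643,71)),((50,-30,-73),Wr(640,137)),((-26,30,-52),Wr(553,79)),((-26,-30,-52),Wr(556,160)),((7,-20,22),Wr(605,167))]}
w=lambda p,L:R.from_euler("ZYX",p[3:]).apply(np.array(L,float))+p[:3]
r=lambda p:np.concatenate([(P(C[n],w(p,[a for a,_ in o]))-np.array([b for _,b in o])).ravel() for n,o in obs.items()])
s=least_squares(r,[553,121,138,.04,0,0],loss="soft_l1",x_scale=[10,10,10,.1,.1,.1])
print(s.x[:3].round(1),np.degrees(s.x[3:]).round(1));print(r(s.x).reshape(-1,2).round(1).tolist())
Rt=R.from_euler("z",2.4,degrees=True).inv()
for n,L in(("grip",(0,0,0)),("bin",(25,0,-89))):print(n,Rt.apply(w(s.x,[L])[0]-[544.6,120.4,110]).round(1))
import pickle
d=cv2.absdiff(C["top"]["img"][170:225,325:365],pickle.load(open("c0.pkl","rb"))["top"]["img"][170:225,325:365]);print("caddy diff",d.mean(),d.max())
```

```text
[551.8 122.1 136.5] [4.9 3.5 0.4]
[[-0.6, 0.2], [-3.0, 0.7], [0.4, -1.5], [1.4, 0.0], [1.0, 2.6], [-0.4, -0.4], [1.9, 0.9], [-1.1, -0.3], [0.5, -6.8], [-0.5, 2.5]]
grip [ 7.3  1.4 26.5]
bin [ 26.8   2.9 -63.9]
caddy diff 21.170454545454547 24
```

All judged quantities are well inside their limits: grip (7, 1, 27) mm, bin (27, 3, -64) mm, tilt about 4°. The change in the twin's image patch is a uniform brightness shift, with no edges moved.

```bash
python3 -c "
from rig import *
print(finish_job(),get_obs()['time_s'])"
```

```text
the job is handed in; nothing more can be done
the job is handed in; nothing more can be done
```

The lipped basket now hangs by its lip over the tank's long wall on the robot's side. The job was handed in about 16 s into the run, out of 48 s allowed. No verdict was reported, so the checks below are my own.

- **Method:** I found the lipped basket and the tank from the scene and top cameras. I pinched the grip block, carried the basket over the twin, lowered the lip onto the rim, let go and backed off about 120 mm.
- **Position:** a fit to the last images put the grip at about (7, 1, 27) mm and the bin centre at about (27, 3, -64) mm from the rim point. The tilt was about 4°. All of these are inside the limits.
- **Fit quality:** most points agreed within 3 px. One lip corner was 6.8 px off, which I put down to a rough pixel pick.
- **Robot clear:** the wrist force was close to zero after release, and the last picture shows the gripper clear of the basket.
- **Twin basket:** the image patch around it differed from the first picture only by an even brightness shift, so it appears not to have moved.
- **Not measured:** I did not measure the basket's speed directly.

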